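# Hold a spring clamp open around the glued tab

### The job

Pinch the handles of the large spring clamp to open its jaws, lift it off its storage rail, and bring it, squeezed wide open, down over the middle of the raised tab on the upper edge of the glued panel, with one jaw on each side of the tab. Finish while still holding it there, gaping around the tab and touching nothing but your fingers, so that I can slip protective pads under its jaws. Do not bump the panel, do not drop the clamp, and leave the small clamp and the other things on the bench alone.

Things in the scene. Friction and masses are not known exactly. Their poses are not given: they have to be found in the camera images.
- clamp: Large spring clamp, steel, black handle ends, rubber jaw pads, 0.14 kg, 112 mm tall, 26 mm wide. It starts upright biting the storage rail, handles up, jaws down. This is the half at -y; origin at the pivot pin. x along the pin (along the rail at the start), y across the jaws, z up at the start. Opening turns each half by half the joint value about the pin; let go, it springs shut
- clamp_handle (a point): Middle of this half's handle end, a bar of radius 5 mm, 26 mm long along x, 56 mm above the pivot and at y -26 mm at the start; the other half's is at y +26. Over both: 62 mm at the start, 30 mm squeezed to the stop (ends then 61 mm above the pivot). Squeezing the ends together spreads the jaws and takes 6 N at first, 12 N at the stop
- clamp_jaw (a joint): Opening angle between the clamp's halves, rad: 0 at the start (pads 8 mm apart, gripping the rail), -0.16 shut, 0.56 at the stop, where the jaw tips are about 35 mm apart; 0.30 means about 23 mm
- clamp_tip_a (a point): Lower inner corner of the jaw pad of the half at -y, on the middle of the pad's width (50 mm below the pivot at the start). The pads are 20 mm wide along x, 5 mm thick and 14 mm tall
- clamp_tip_b (a point): The same point on the pad of the moving half at +y
- rack: Storage rail, fixed to the bench: a light plywood strip 240 mm long (along x) and 8 mm thick (y) standing upright in a wooden foot 250 x 70 x 20 mm; the strip's top is 85 mm above the bench. Origin under the middle of the foot. At the start the large clamp's pivot is 16 mm above the top of the strip
- small_clamp: Small spring clamp on the same rail, 67 mm tall, of the same kind as the large one, some 90 to 150 mm from it; it is stuck fast and is to be left alone. Origin at its pivot, 95 mm above the bench
- panel: Glued panel, fixed to the bench: two 5 mm wooden plies, together 10 mm thick (y), 200 mm long (x), standing upright in a wooden foot 220 x 100 x 20 mm between two ledges 40 mm high; its upper edge is 103 mm above the bench, with a raised tab on it. Origin under the middle of the foot; z up
- panel_tab (a point): Middle of the top of the raised tab: 36 mm long (x), 10 mm thick (y), 12 mm higher than the rest of the upper edge, its top 115 mm above the bench, centred 30 mm to +x of the panel's middle. Axes as the panel's
- glue: White glue bottle with a black cap, 56 mm in diameter, 150 mm tall, standing loose; origin under its middle. Leave alone
- offcut: Loose wooden block 100 x 60 x 38 mm; origin under its middle. Leave alone
- c_clamp: Loose C-clamp of cast metal lying flat, about 110 x 160 x 18 mm; origin under the middle of its frame. Leave alone
Mind the look-alikes: they are no part of the job. Leave any purple look-alike of the clamp alone.

How it is judged:
On the way:
1. the large clamp is squeezed open and lifted clear of the rail (value of joint clamp_jaw above 0.1 rad and z of clamp in the frame of rack above 0.145 m and contact force between clamp and rack below 0.3 N and contact force between the fingers and clamp above 3 N), for 0.2 s.
At the end, for the whole second after the job is handed in: Fingers hold the large clamp (over 3 N), jaws open over 0.30 rad, a jaw tip on each side of the tab, 12 to 45 mm below its top, within 12 mm of its middle along the panel, pin along the panel within 0.25 rad; clamp and robot touch neither panel nor rail; the clamp is still (value of joint clamp_jaw above 0.3 rad and ((y of clamp_tip_a in the frame of panel_tab below -0.006 m and y of clamp_tip_b in the frame of panel_tab above 0.006 m) or (y of clamp_tip_a in the frame of panel_tab above 0.006 m and y of clamp_tip_b in the frame of panel_tab below -0.006 m)) and x of clamp_tip_a in the frame of panel_tab between -0.012 and 0.012 m and z of clamp_tip_a in the frame of panel_tab between -0.045 and -0.012 m and x of clamp_tip_b in the frame of panel_tab between -0.012 and 0.012 m and z of clamp_tip_b in the frame of panel_tab between -0.045 and -0.012 m and angle between the x axis of clamp and the x axis of panel, either way round below 0.25 rad and contact force between the fingers and clamp above 3 N and contact force between each of clamp, the arm and panel below 0.5 N and contact force between clamp and rack below 0.5 N and linear speed of clamp below 0.03 m/s); the arm keeps its last pose, push and grip.
It fails at once if the panel is bumped (over 4 N) (contact force between any of clamp, the arm and panel above 4 N).
It fails at once if the clamp is dropped onto the bench (height (world z) of clamp below 0.06 m).
It fails at once if the small clamp is knocked (over 4 N) (contact force between any of the arm, clamp and small_clamp above 4 N).
It fails at once if the glue bottle, offcut or C-clamp is moved by over 15 mm (distance of any of glue, offcut, c_clamp from where it was at the start of the episode above 0.015 m).
It also fails if it takes over 35 s, if anything falls off the work surface, if the arm or the gripper's body presses on something with over 40 N, if the wrist force passes 120 N, or if a joint passes its speed limit or range.

### The arm

A 6-joint arm with a two-finger parallel gripper is mounted at the origin on the work surface. World frame = base frame: x ahead of the robot, y to its left, z up, the work surface at z = 0. Lengths are in m, angles in rad, forces in N, time in s.
With the tool pointing down it reaches from about 0.375 to 0.975 m from the base axis. Payload 3.8 kg.
Tool frame: the origin (TCP) lies midway between the tips of the shut fingers; the grasp point (between the pads) lies 19 mm behind it; z points along the fingers, y is the line along which they close (so a half turn about z gives the same grasp; the last joint's range is limited). The gripper opens to 85 mm and grips with 20 to 120 N. Pads are 22 mm wide; open, the fingers measure 114 mm over their backs; the gripper's body (76 mm by 85 mm) begins 54 mm behind the grasp point. The pads swing forward as they close: fully open they stand 13 mm farther back than shut.
Start: joints at [-1.311, 0.264, 1.604, -0, 1.274, -0.037], TCP at [0.197, -0.645, 0.231] pointing down, gripper open.
Joint ranges: [-2.63, 2.63], [-0.94, 2.18], [0.31, 2.57], [-1.31, 4.45], [0, 2.66], [-2.55, 2.55]. Speed limits (rad/s): [2.57, 2.57, 3.14, 3.14, 3.14, 3.14].

### API

Orientations are given as a rotation vector (axis times angle).
In Python, from workcell import bot, read_camera, camera_info, ticket gives the robot as it stands.
- The arm moves only by the tool servo_tool, never from a script. Its argument "targets" is a list of rows, each an object of numbers: "hand": the closure, from -1 (fully open) to 1 (shut); "x", "y", "z": the shift along the tool's x, y, z as a fraction of full scale; "roll": the turn about the tool's z as a fraction of full scale. In form: [{"hand": .., "x": .., "y": .., "z": .., "roll": ..}, ...]. A call has 1 to 10 rows; each row is the pose to reach, as a shift and turn from the pose commanded when the call began, along the tool's axes at that moment, turning the shorter way round; what a row does not reach only later rows make up. Full scale, the value 1, is 50 cm for a shift and 180 degrees for a turn. A row lasts 1/12 s, in which the tool goes at most 41.7 mm and 7.16 degrees, less where a joint would pass 70% of its speed; a pose out of reach is approached as far as the arm can. A call with a number of a shift or a turn outside -1 to 1 is refused whole. A call with a gripper value outside its range is refused whole. The fingers move at their own pace and stop on an object; "grip_force" is the grip in N (left out, the last holds). Time passes only in rows, so rows that repeat a pose let the fingers close. It gives the time, the measured TCP pose, the force, the opening and the grip force at its end, in the units of the state.
- bot.read_state(): the state, without advancing time (a new reading comes with each control period).
- read_camera(name): name is "side" or "top" or "wrist"; returns the picture (420x560x3 uint8, red, green, blue); there is no depth.
- camera_info(name): a dict with "fx", "fy", "cx", "cy" (pixels), "eye" and "orientation" of the camera in the world; the wrist camera has in their place "T_tool_cam" (4x4, takes a point from camera to tool coordinates, whose origin is the TCP and whose axes are the flange's). Camera axes: x right, y down, z forward; pixel columns grow to the right and rows downward; lengths in m; the calibration is good to about 2 mm. The wrist camera is an equidistant fisheye: a pixel r from the principal point sees the ray r / f radians off the axis. A picture is of the moment at which its call begins: read the wrist's pose just before it. camera_info takes no time and is no camera call.
- ticket.finish_job(): hands the job in; it is judged then, once.
The state is a dict: "time": time; "q": joint angles; "joint_vel": joint speeds; "joint_torque": joint torques, N m; "tool_pos": TCP position; "tcp_rot": TCP orientation; "wrist_force": force on the tool from outside, world axes, zero at the start; "torque": the same for the moment, N m; "width": opening from 0.0 (shut) to 1.0 (fully open); "grip_force": force on a finger pad.
Only numpy, scipy, OpenCV 4.12 (cv2) and the standard library are available. Lean on these libraries where they do the work, as an engineer would, in place of code of your own. Each camera call takes 0.05 s, during which the arm holds its last target. There are 200 camera calls.

## Working session

There is one attempt and no reset: what is moved stays moved. The work goes in short steps, Python scripts to look and compute and a tool call to move; the robot and the scene stay as the last step left them, time stands still between calls to the robot, and variables do not carry over. Pictures are saved under pics/ and viewed, at most 10 in all, crops included, and the job is handed in when it is done.

Besides the shell and the picture viewer there is one more tool, called by a JSON object that holds its "api" and its "payload", one argument or row to a line. servo_tool: Moves the arm, as the interface text tells. Its arguments: {"type":"object","properties":{"targets":{"type":"array"},"grip_force":{"type":"number"}},"required":["targets"]}

```bash
mkdir -p pics; ls
python3 - <<'E'
from workcell import bot, read_camera, camera_info
import cv2, numpy as np
s=bot.read_state(); print(s)
for n in ("side","top","wrist"):
    print(n,camera_info(n))
    cv2.imwrite(f"pics/{n}0.png",cv2.cvtColor(read_camera(n),cv2.COLOR_RGB2BGR))
E
```

```text
pics
{'time': 0.0, 'q': array([-1.31089176e+00,  2.64762986e-01,  1.60538356e+00, -1.52453063e-05,
        1.27369135e+00, -3.69108379e-02]), 'joint_vel': array([ 7.27188589e-05, -8.57703711e-05,  1.41452255e-04,  1.31638730e-03,
        8.34337462e-05, -1.08641874e-03]), 'joint_torque': array([-2.06426936e-03, -5.15112662e+01, -3.67315507e+01,  1.76541994e-04,
        1.31228281e-02,  1.74099728e-05]), 'tool_pos': array([ 0.19721936, -0.64477918,  0.22995024]), 'tcp_rot': array([-3.10485332e+00, -4.64204232e-01,  4.14867858e-04]), 'wrist_force': array([-1.06709062, -0.4881677 , -0.41890032]), 'torque': array([0.02123259, 0.05849135, 0.03339659]), 'grip_force': 0.0, 'width': 0.9955946735614538}
side {'fx': 396.088169113878, 'fy': 396.088169113878, 'cx': 280.84662638272613, 'cy': 204.2817100444509, 'eye': array([ 0.35256608, -0.85003159,  0.60324476]), 'orientation': array([-2.0682083 ,  0.29919461, -0.14443899])}
top {'fx': 481.72946887204904, 'fy': 481.72946887204904, 'cx': 271.28954131238004, 'cy': 206.28599350524257, 'eye': array([ 0.36087579, -0.02317917,  1.16452446]), 'orientation': array([-2.04015593,  2.1815804 , -0.23827112])}
wrist {'fx': 325.19226210127806, 'fy': 325.19226210127806, 'cx': 279.3966343683417, 'cy': 208.97098608641954, 'T_tool_cam': array([[-2.32542026e-04, -9.58636828e-01, -2.84632003e-01,
         7.26318263e-02],
       [ 9.99999957e-01, -1.72031316e-04, -2.37592611e-04,
        -8.33987171e-05],
       [ 1.78799409e-04, -2.84632046e-01,  9.58636827e-01,
        -1.42526396e-01],
       [ 0.00000000e+00,  0.00000000e+00,  0.00000000e+00,
         1.00000000e+00]])}
```

View pics/side0.png

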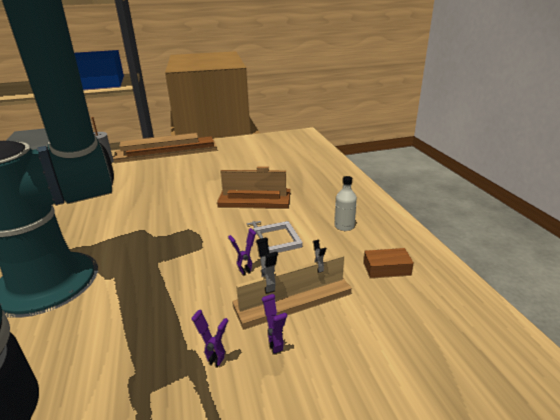

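View pics/top0.png

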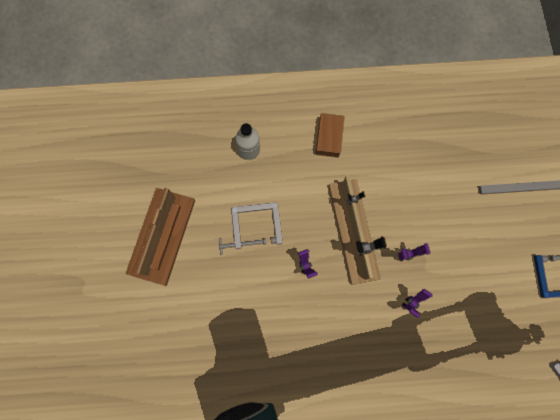

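Candidates for the large clamp:
- Black-and-steel clamp on the rail: top (371,246), side (267,265).
- Small clamp on the same rail: top (356,198), side (320,255).
- Purple look-alikes: top (415,252), (415,302) and (307,264); side (275,322), (211,338) and (243,252).

I choose the black clamp on the rail and will check it in a close crop.

Run:
```python
import cv2,numpy as np
s=cv2.imread("pics/side0.png");t=cv2.imread("pics/top0.png")
def c(im,x,y,w,h,k): return cv2.resize(im[y:y+h,x:x+w],None,fx=k,fy=k,interpolation=cv2.INTER_CUBIC)
# each tile 400x300
a=c(s,230,230,133,100,3)[:300,:399]; b=c(t,320,175,80,115,3)
b=c(t,310,185,100,75,4)[:300,:400]; d=c(s,210,155,100,75,4); e=c(t,110,180,100,110,2.7272)[:300,:272]
e=cv2.copyMakeBorder(e,0,300-e.shape[0],0,400-e.shape[1],cv2.BORDER_CONSTANT); a=cv2.copyMakeBorder(a,0,0,0,1,cv2.BORDER_CONSTANT)
cv2.imwrite("pics/crop0.png",np.vstack([np.hstack([a,b]),np.hstack([d,e])]))
```

```text
(no output)
```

View pics/crop0.png

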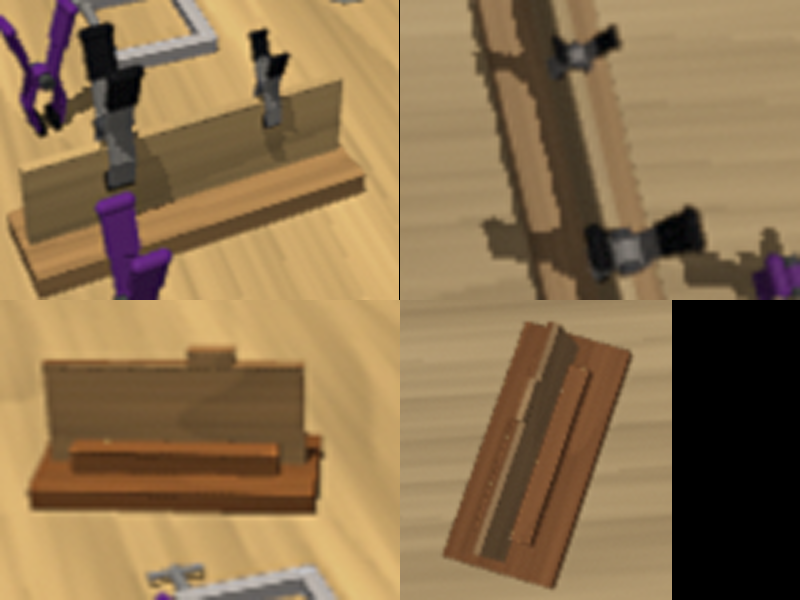

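The crop confirms it. The clamp on the rail with two big black handles is the large one, with handle ends at side (263,241) and (272,253) and at top (359,246) and (384,242). The small clamp sits further along the rail. The panel's tab is at side (257..269,167). Next I triangulate roughly.

```bash
cat > h.py <<'E'
from workcell import bot, read_camera, camera_info
import cv2, numpy as np
from scipy.spatial.transform import Rotation as R
def pose(s=None):
    s=s or bot.read_state(); return np.array(s['tool_pos']),R.from_rotvec(s['tcp_rot'])
def ray(n,u,v,p=None):
    i=camera_info(n); a=np.array([(u-i['cx'])/i['fx'],(v-i['cy'])/i['fy']])
    if n!='wrist':
        d=np.r_[a,1]; return i['eye'],R.from_rotvec(i['orientation']).apply(d/np.linalg.norm(d))
    th=np.linalg.norm(a); d=np.r_[a/th*np.sin(th),np.cos(th)]; T=i['T_tool_cam']
    return p[0]+p[1].apply(T[:3,3]),p[1].apply(T[:3,:3]@d)
def tri(*rays):
    A=sum(np.eye(3)-np.outer(d,d) for o,d in rays); b=sum((np.eye(3)-np.outer(d,d))@o for o,d in rays)
    x=np.linalg.solve(A,b); return x,max(np.linalg.norm(np.cross(x-o,d)) for o,d in rays)
def atz(r,z): o,d=r; return o+d*(z-o[2])/d[2]
E
python3 - <<'E'
from h import *
np.set_printoptions(precision=4,suppress=True)
print('far h',tri(ray('side',262.7,241),ray('top',359,246)))
print('near h',tri(ray('side',271.7,254),ray('top',384,242)))
print('rail end L',atz(ray('top',310+5,0),.085) if 0 else '')
f=lambda x,y:ray('side',230+x/3,230+y/3)
print('rail top ends side',atz(f(22,170),.085),atz(f(341,82),.085))
g=lambda x,y:ray('side',210+x/4,155+(y-300)/4)
k=lambda x,y:ray('top',110+(x-400)/2.7272,180+(y-300)/2.7272)
print('panel ends side',atz(g(44,364),.103),atz(g(303,364),.103))
print('panel ends top',atz(k(555,325),.103),atz(k(480,556),.103))
print('tab side',atz(g(187,348),.115),atz(g(236,348),.115))
E
```

```text
far h (array([ 0.4832, -0.2189,  0.1564]), np.float64(0.00014771676014306041))
near h (array([ 0.4878, -0.2713,  0.1609]), np.float64(0.0003875370926437756))
rail end L 
rail top ends side [ 0.4209 -0.2542  0.085 ] [ 0.6553 -0.2294  0.085 ]
panel ends side [0.4644 0.2548 0.103 ] [0.6507 0.1928 0.103 ]
panel ends top [0.648  0.1929 0.103 ] [0.4607 0.2568 0.103 ]
tab side [0.5688 0.2228 0.115 ] [0.6038 0.2111 0.115 ]
```

```bash
cat >> h.py <<'E'
def go(t,yaw=None):
    "shift in tool axes /0.5 and roll/pi from commanded(=measured) pose"
    p,r=pose(); d=r.inv().apply(np.array(t)-p); x=r.apply([1,0,0]); h=np.arctan2(x[1],x[0])
    print('cm frac',np.round(d/.5,4),'dist',np.linalg.norm(d),'roll',None if yaw is None else np.round((h-yaw)/np.pi,4),'h',h)
E
python3 - <<'E'
from h import *
go([.445,-.285,.25],.097); go([.4855,-.245,.25],.097)
E
```

```text
cm frac [ 0.6843 -0.5435 -0.0385] dist 0.43738402040623686 roll 0.0636 h 0.29678136128052796
cm frac [ 0.7852 -0.5964 -0.0384] dist 0.49336098346044627 roll 0.0636 h 0.29678136128052796
```

{"api": "servo_tool", "payload": {
  "targets": [
    {"hand":-1,"x":0.064,"y":-0.051,"z":-0.038,"roll":0.0636},
    {"hand":-1,"x":0.128,"y":-0.102,"z":-0.038,"roll":0.0636},
    {"hand":-1,"x":0.192,"y":-0.153,"z":-0.038,"roll":0.0636},
    {"hand":-1,"x":0.256,"y":-0.204,"z":-0.038,"roll":0.0636},
    {"hand":-1,"x":0.32,"y":-0.255,"z":-0.038,"roll":0.0636},
    {"hand":-1,"x":0.384,"y":-0.306,"z":-0.038,"roll":0.0636},
    {"hand":-1,"x":0.448,"y":-0.357,"z":-0.038,"roll":0.0636},
    {"hand":-1,"x":0.512,"y":-0.408,"z":-0.038,"roll":0.0636},
    {"hand":-1,"x":0.576,"y":-0.459,"z":-0.038,"roll":0.0636},
    {"hand":-1,"x":0.64,"y":-0.51,"z":-0.038,"roll":0.0636}
  ]
}}

```text
time: 0.98
tool_pos: [0.4294, -0.3061, 0.2502]
tcp_rot: [-3.138, -0.152, -0.0]
wrist_force: [1.1, -0.8, 0.1]
width: 1.002
grip_force: 0.0
```

{"api": "servo_tool", "payload": {
  "targets": [
    {"hand":-1,"x":0,"y":0,"z":0,"roll":0},
    {"hand":-1,"x":0,"y":0,"z":0,"roll":0},
    {"hand":-1,"x":0,"y":0,"z":0,"roll":0}
  ]
}}

```text
time: 1.23
tool_pos: [0.4287, -0.308, 0.2501]
tcp_rot: [3.137, 0.154, -0.001]
wrist_force: [0.5, -0.3, 0.4]
width: 1.002
grip_force: 0.0
```

Run:
```python
from h import *
s=bot.read_state(); print(s['time'],s['tool_pos'],s['tcp_rot'],s['wrist_force'])
im=cv2.cvtColor(read_camera('wrist'),cv2.COLOR_RGB2BGR); cv2.imwrite('pics/wA.png',im)
np.save('pA.npy',np.r_[s['tool_pos'],s['tcp_rot']])
go([.4855,-.245,.25],.097)
```

```text
1.2333 [ 0.42870835 -0.30803056  0.25012612] [ 3.13739802e+00  1.54288058e-01 -9.85623496e-04] [ 0.5169511  -0.33473151  0.41500827]
cm frac [ 1.260e-01 -1.157e-01  1.000e-04] dist 0.08553155744882654 roll -0.0001 h 0.09673006893331175
```

{"api": "servo_tool", "payload": {
  "targets": [
    {"hand":-1,"x":0.06,"y":-0.055,"z":0,"roll":0},
    {"hand":-1,"x":0.126,"y":-0.1157,"z":0,"roll":0},
    {"hand":-1,"x":0.126,"y":-0.1157,"z":0,"roll":0},
    {"hand":-1,"x":0.126,"y":-0.1157,"z":0,"roll":0},
    {"hand":-1,"x":0.126,"y":-0.1157,"z":0,"roll":0}
  ]
}}

```text
time: 1.7
tool_pos: [0.4852, -0.2457, 0.25]
tcp_rot: [3.138, 0.151, -0.002]
wrist_force: [0.4, -0.7, -0.0]
width: 0.999
grip_force: 0.0
```

Run:
```python
from h import *
s=bot.read_state(); print(s['time'],s['tool_pos'],s['tcp_rot'],s['wrist_force'])
im=cv2.cvtColor(read_camera('wrist'),cv2.COLOR_RGB2BGR); cv2.imwrite('pics/wB.png',im)
np.save('pB.npy',np.r_[s['tool_pos'],s['tcp_rot']])
a=cv2.imread('pics/wA.png'); 
cv2.imwrite('pics/wAB.png',np.hstack([cv2.resize(x,(400,300)) for x in (a,im)]))
```

```text
1.7 [ 0.48519781 -0.24565877  0.24999569] [ 3.13753141e+00  1.50952729e-01 -1.75959206e-03] [ 0.40258615 -0.6671943  -0.03968201]
```

View pics/wAB.png

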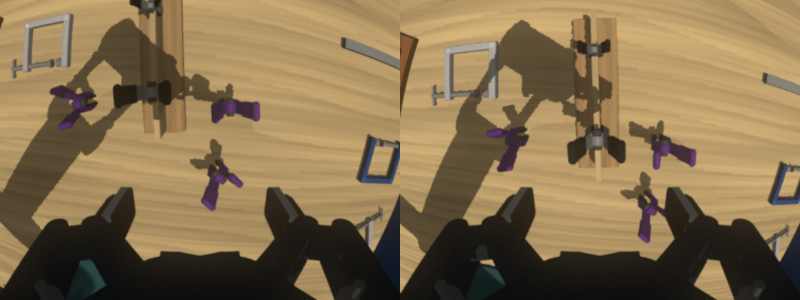

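Both wrist views show the large clamp on the rail: A at half-scale (142,93), B at (597,148), with the handles either side. I enlarge both.

Run:
```python
import cv2,numpy as np
a=cv2.imread('pics/wA.png');b=cv2.imread('pics/wB.png')
A=cv2.resize(a[90:180,140:260],None,fx=3.333,fy=3.333,interpolation=cv2.INTER_CUBIC)
B=cv2.resize(b[150:270,215:335],(400,400),interpolation=cv2.INTER_CUBIC)
A=cv2.resize(A,(400,300)); A=cv2.copyMakeBorder(A,0,100,0,0,cv2.BORDER_CONSTANT)
cv2.imwrite('pics/wABc.png',np.hstack([A,B]))
```

```text
(no output)
```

View pics/wABc.png

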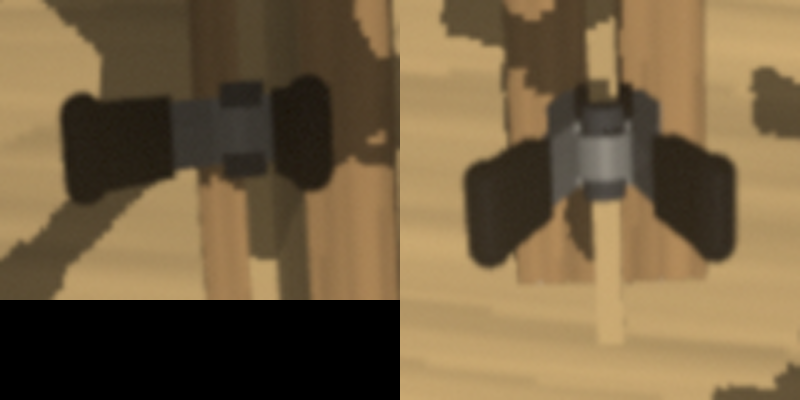

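Run:
```python
from h import *
np.set_printoptions(precision=4,suppress=True)
P={k:(lambda v:(v[:3],R.from_rotvec(v[3:])))(np.load(f'p{k}.npy')) for k in 'AB'}
a=lambda x,y:ray('wrist',140+x/3.333,90+y/3.333,P['A'])
b=lambda x,y:ray('wrist',215+(x-400)/3.333,150+y/3.333,P['B'])
f=tri(a(79,149),b(483,213)); n=tri(a(314,132),b(717,208)); p=tri(a(243,130),b(604,155))
print(f,n,p); d=f[0]-n[0]; print('handle line',np.linalg.norm(d),'yaw',np.arctan2(-d[0],d[1]))
m=(f[0]+n[0])/2; print(m)
# rail end near: strip bottom at B
# side+top+wrist
print(tri(ray('side',262.7,241),ray('top',359,246),a(79,149),b(483,213)),tri(ray('side',271.7,254),ray('top',384,242),a(314,132),b(717,208)))
# bar ends yaw
for q in ((483,166),(488,262)),((714,158),(718,256)):
    e=[atz(b(*t),m[2]) for t in q]; print('bar',np.linalg.norm(e[0]-e[1]),np.arctan2(e[0][1]-e[1][1],e[0][0]-e[1][0]))
go([m[0],m[1],.145],.1)
```

```text
(array([ 0.4807, -0.2155,  0.1565]), np.float64(0.00014634252346459986)) (array([ 0.4874, -0.269 ,  0.1566]), np.float64(0.0002977347223819468)) (array([ 0.4837, -0.2428,  0.1039]), np.float64(0.00012762782415794567))
handle line 0.05392111832576383 yaw 0.12426464343811779
[ 0.484  -0.2423  0.1566]
(array([ 0.4821, -0.2172,  0.1574]), np.float64(0.0023098372006087977)) (array([ 0.488 , -0.2699,  0.1601]), np.float64(0.0016049286322346562))
bar 0.023107838246424744 0.1105890936283318
bar 0.023503384427419224 0.16244505127111425
cm frac [-0.001  -0.0074  0.2101] dist 0.10510249785200024 roll -0.0015 h 0.09543179949728978
```

The handles triangulate to z 0.1566 (expected 0.157) and 54 mm apart (expected 52), so the measurement holds. I descend around them.

{"api": "servo_tool", "payload": {
  "targets": [
    {"hand":-1,"x":-0.001,"y":-0.007,"z":0.06,"roll":-0.006},
    {"hand":-1,"x":-0.001,"y":-0.007,"z":0.12,"roll":-0.006},
    {"hand":-1,"x":-0.001,"y":-0.007,"z":0.17,"roll":-0.006},
    {"hand":-1,"x":-0.001,"y":-0.007,"z":0.2,"roll":-0.006},
    {"hand":-1,"x":-0.001,"y":-0.007,"z":0.214,"roll":-0.006},
    {"hand":-1,"x":-0.001,"y":-0.007,"z":0.214,"roll":-0.006},
    {"hand":-1,"x":-0.001,"y":-0.007,"z":0.214,"roll":-0.006}
  ]
}}

```text
time: 2.33
tool_pos: [0.4848, -0.242, 0.1437]
tcp_rot: [3.136, 0.179, 0.0]
wrist_force: [1.1, 0.7, 0.6]
width: 0.999
grip_force: 0.0
```

{"api": "servo_tool", "payload": {
  "targets": [
    {"hand":1,"x":0,"y":0,"z":0,"roll":0},
    {"hand":1,"x":0,"y":0,"z":0,"roll":0},
    {"hand":1,"x":0,"y":0,"z":0,"roll":0},
    {"hand":1,"x":0,"y":0,"z":0,"roll":0},
    {"hand":1,"x":0,"y":0,"z":0,"roll":0},
    {"hand":1,"x":0,"y":0,"z":0,"roll":0},
    {"hand":1,"x":0,"y":0,"z":0,"roll":0},
    {"hand":1,"x":0,"y":0,"z":0,"roll":0}
  ],
  "grip_force": 35
}}

```text
time: 3.0
tool_pos: [0.4869, -0.2423, 0.1463]
tcp_rot: [3.133, 0.183, 0.006]
wrist_force: [-1.4, -0.6, 8.9]
width: 0.314
grip_force: 35.4
```

Run:
```python
from h import *
def cv(n): return cv2.cvtColor(read_camera(n),cv2.COLOR_RGB2BGR)
s=cv('side'); w=cv('wrist'); print(bot.read_state()['wrist_force'],bot.read_state()['width'])
a=cv2.resize(s[200:320,200:360],(400,300),interpolation=cv2.INTER_CUBIC)
b=cv2.resize(w[200:410,140:420],(400,300))
cv2.imwrite('pics/g1.png',np.hstack([a,b]))
```

```text
[-0.72373432 -0.65322843  8.59677179] 0.3084829113248609
```

View pics/g1.png

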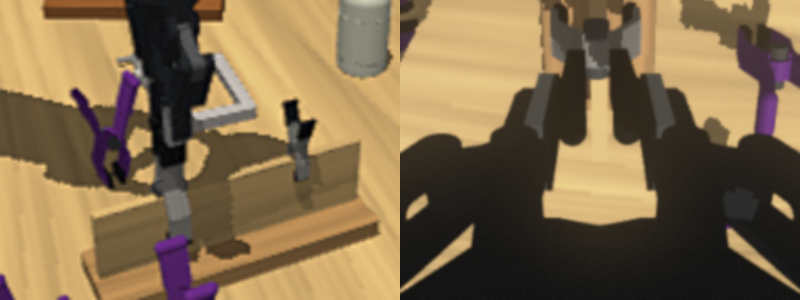

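The handles are between the pads and squeezed. Next I lift straight up.

{"api": "servo_tool", "payload": {
  "targets": [
    {"hand":1,"x":0,"y":0,"z":-0.02,"roll":0},
    {"hand":1,"x":0,"y":0,"z":-0.05,"roll":0},
    {"hand":1,"x":0,"y":0,"z":-0.1,"roll":0},
    {"hand":1,"x":0,"y":0,"z":-0.15,"roll":0},
    {"hand":1,"x":0,"y":0,"z":-0.2,"roll":0},
    {"hand":1,"x":0,"y":0,"z":-0.24,"roll":0},
    {"hand":1,"x":0,"y":0,"z":-0.26,"roll":0},
    {"hand":1,"x":0,"y":0,"z":-0.26,"roll":0},
    {"hand":1,"x":0,"y":0,"z":-0.26,"roll":0},
    {"hand":1,"x":0,"y":0,"z":-0.26,"roll":0}
  ]
}}

```text
time: 3.93
tool_pos: [0.4842, -0.2404, 0.2714]
tcp_rot: [-3.135, -0.182, 0.004]
wrist_force: [-1.4, 0.4, -2.2]
width: 0.311
grip_force: 34.7
```

Run:
```python
from h import *
def cv(n): return cv2.cvtColor(read_camera(n),cv2.COLOR_RGB2BGR)
s=cv('side'); w=cv('wrist'); S=bot.read_state(); print(S)
a=cv2.resize(s[140:320,160:400],(400,300),interpolation=cv2.INTER_CUBIC)
b=cv2.resize(w[200:410,140:420],(400,300))
cv2.imwrite('pics/g2.png',np.hstack([a,b])); cv2.imwrite('pics/g2s.png',s)
go([.36,-.16,.272],-.325);go([.52,.05,.272],-.325)
```

```text
{'time': 4.0333, 'q': array([-5.06928674e-01, -1.20000606e-02,  1.83927628e+00,  3.26369171e-05,
        1.31807980e+00,  9.48017462e-01]), 'joint_vel': array([-0.00157643, -0.00163342, -0.00513267, -0.00032095,  0.00209284,
       -0.0006118 ]), 'joint_torque': array([ 1.49570697e-02, -3.77431762e+01, -3.83329153e+01,  1.80095994e-04,
        1.00495684e-02, -4.73292334e-05]), 'tool_pos': array([ 0.48407122, -0.24032642,  0.27107938]), 'tcp_rot': array([-3.13428268, -0.18174403,  0.00496346]), 'wrist_force': array([-0.09570581, -0.02677827, -1.50321392]), 'torque': array([-0.00573673,  0.02074248,  0.03393436]), 'grip_force': 34.748361110687256, 'width': 0.3137650590882237}
cm frac [-0.2279 -0.1883 -0.0007] dist 0.1478067955891111 roll 0.1403 h 0.11584534502285049
cm frac [ 0.1385 -0.5685 -0.001 ] dist 0.292542572561356 roll 0.1403 h 0.11584534502285049
```

View pics/g2.png

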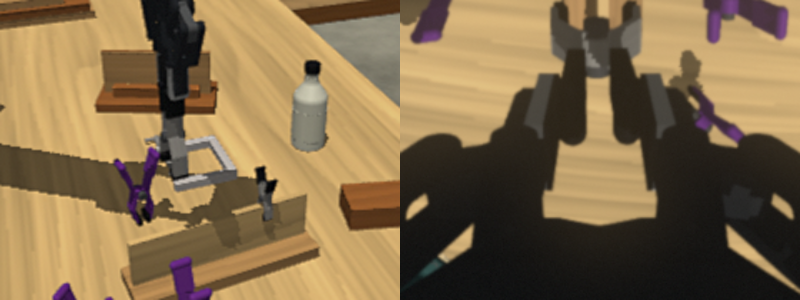

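The clamp is lifted, squeezed, and clear of the rail, hanging from the fingers with its jaws at the left picture's (172,155). I move to a view short of the tab.

Run:
```python
from h import *
go([.471,.190,.272],-.325)
```

```text
cm frac [ 7.350e-02 -8.579e-01 -2.000e-04] dist 0.4305258813387615 roll 0.1403 h 0.11584534502285049
```

{"api": "servo_tool", "payload": {
  "targets": [
    {"hand":1,"x":0.0,"y":-0.03,"z":0,"roll":0.01},
    {"hand":1,"x":0.01,"y":-0.09,"z":0,"roll":0.03},
    {"hand":1,"x":0.02,"y":-0.15,"z":0,"roll":0.05},
    {"hand":1,"x":0.03,"y":-0.22,"z":0,"roll":0.07},
    {"hand":1,"x":0.035,"y":-0.29,"z":0,"roll":0.09},
    {"hand":1,"x":0.04,"y":-0.36,"z":0,"roll":0.11},
    {"hand":1,"x":0.045,"y":-0.43,"z":0,"roll":0.13},
    {"hand":1,"x":0.05,"y":-0.49,"z":0,"roll":0.14},
    {"hand":1,"x":0.055,"y":-0.54,"z":0,"roll":0.14},
    {"hand":1,"x":0.06,"y":-0.57,"z":0,"roll":0.14}
  ]
}}

```text
time: 4.87
tool_pos: [0.4807, 0.0482, 0.2718]
tcp_rot: [-3.1, 0.504, 0.004]
wrist_force: [-0.0, 0.0, -1.8]
width: 0.313
grip_force: 34.8
```

Run:
```python
from h import *
go([.471,.190,.272],-.325)
```

```text
cm frac [-1.082e-01 -2.629e-01 -1.000e-04] dist 0.14215085600774033 roll 0.0009 h -0.32212117526090667
```

{"api": "servo_tool", "payload": {
  "targets": [
    {"hand":1,"x":-0.03,"y":-0.07,"z":0,"roll":0},
    {"hand":1,"x":-0.06,"y":-0.14,"z":0,"roll":0},
    {"hand":1,"x":-0.085,"y":-0.21,"z":0,"roll":0},
    {"hand":1,"x":-0.1,"y":-0.25,"z":0,"roll":0},
    {"hand":1,"x":-0.108,"y":-0.263,"z":0,"roll":0},
    {"hand":1,"x":-0.108,"y":-0.263,"z":0,"roll":0},
    {"hand":1,"x":-0.108,"y":-0.263,"z":0,"roll":0},
    {"hand":1,"x":-0.108,"y":-0.263,"z":0,"roll":0}
  ]
}}

```text
time: 5.53
tool_pos: [0.4724, 0.1862, 0.2726]
tcp_rot: [3.099, -0.508, -0.001]
wrist_force: [0.5, 0.4, -1.2]
width: 0.315
grip_force: 34.9
```

```bash
cat >> h.py <<'E'
def shot(n,f):
    s=bot.read_state(); im=cv2.cvtColor(read_camera(n),cv2.COLOR_RGB2BGR); cv2.imwrite(f'pics/{f}.png',im)
    np.save(f'p{f}.npy',np.r_[s['tool_pos'],s['tcp_rot']]); print(s['time'],s['tool_pos'],s['tcp_rot'],s['wrist_force'])
    return im
def ld(f): v=np.load(f'p{f}.npy'); return v[:3],R.from_rotvec(v[3:])
E
python3 - <<'E'
from h import *
shot('wrist','C'); go([.490,.247,.272],-.325)
E
```

```text
5.5333 [0.47243389 0.18624225 0.27262561] [ 3.09897999e+00 -5.07740528e-01 -1.34284503e-03] [ 0.45671597  0.39454994 -1.15193071]
cm frac [-0.006  -0.1266  0.0016] dist 0.0633530884977658 roll -0.0001 h -0.325451754083026
```

{"api": "servo_tool", "payload": {
  "targets": [
    {"hand":1,"x":-0.003,"y":-0.06,"z":0,"roll":0},
    {"hand":1,"x":-0.006,"y":-0.11,"z":0,"roll":0},
    {"hand":1,"x":-0.006,"y":-0.127,"z":0,"roll":0},
    {"hand":1,"x":-0.006,"y":-0.127,"z":0,"roll":0},
    {"hand":1,"x":-0.006,"y":-0.127,"z":0,"roll":0},
    {"hand":1,"x":-0.006,"y":-0.127,"z":0,"roll":0}
  ]
}}

```text
time: 6.08
tool_pos: [0.4898, 0.2472, 0.2731]
tcp_rot: [3.099, -0.508, -0.001]
wrist_force: [-0.1, 0.3, -1.7]
width: 0.318
grip_force: 35.0
```

Run:
```python
from h import *
d=shot('wrist','D'); c=cv2.imread('pics/C.png')
# predicted tab pixel
for f in 'CD':
    p,r=ld(f); i=camera_info('wrist'); T=i['T_tool_cam']
    q=T[:3,:3].T@(r.inv().apply(np.array([.585,.2155,.115])-p)-T[:3,3]); th=np.arccos(q[2]/np.linalg.norm(q)); e=q[:2]/np.linalg.norm(q[:2])
    print(f,i['cx']+i['fx']*th*e[0],i['cy']+i['fy']*th*e[1])
cv2.imwrite('pics/CD.png',np.vstack([np.hstack([cv2.resize(x[0:300,80:480],(400,300)) for x in (c,d)])]))
```

```text
6.0833 [0.48984674 0.24719314 0.27311133] [ 3.09913441e+00 -5.08041963e-01 -6.07112668e-04] [-0.11546751  0.30218347 -1.67036411]
C 210.1031238704208 89.94692767507027
D 279.0865417572373 85.10615903078575
```

View pics/CD.png

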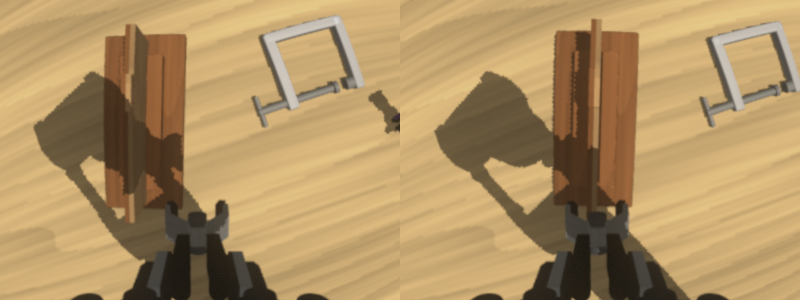

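Both views show the panel and its top strip, with the tab near full-image C (210,90) and D (277,85). The open jaws straddle nothing at D (277,225). I enlarge.

Run:
```python
from h import *
c=cv2.imread('pics/C.png');d=cv2.imread('pics/D.png')
def z(im,x,y,w,h): return cv2.resize(im[y:y+h,x:x+w],(400,h*400//w),interpolation=cv2.INTER_CUBIC)
cv2.imwrite('pics/CDz.png',np.vstack([np.hstack([z(c,170,50,100,75),z(d,230,50,100,75)]),np.hstack([z(c,230,190,100,75),z(d,230,190,100,75)])]))
```

```text
(no output)
```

View pics/CDz.png

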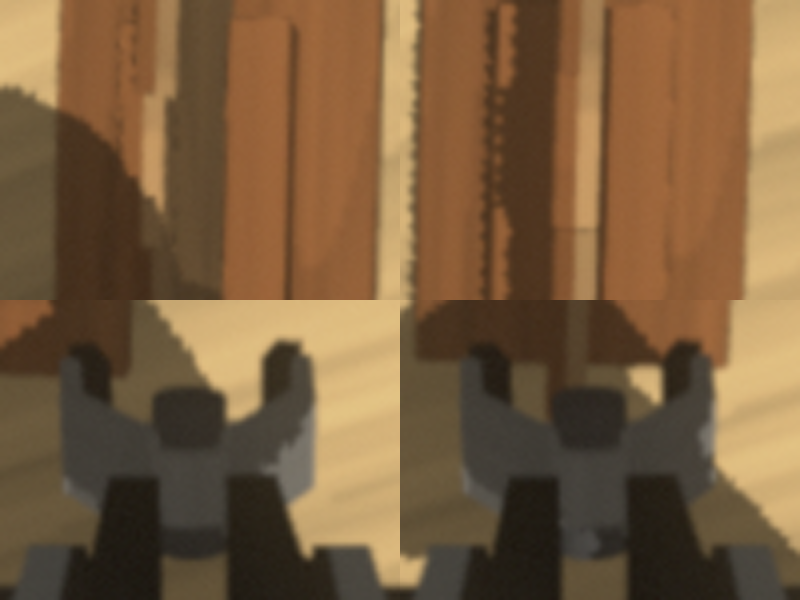

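```bash
cat >> h.py <<'E'
def projt(q):  # tool point -> wrist px
    i=camera_info('wrist'); T=i['T_tool_cam']; q=T[:3,:3].T@(np.array(q)-T[:3,3]); th=np.arccos(q[2]/np.linalg.norm(q)); e=q[:2]/np.linalg.norm(q[:2])
    return np.array([i['cx']+i['fx']*th*e[0],i['cy']+i['fy']*th*e[1]])
E
python3 - <<'E'
from h import *
np.set_printoptions(precision=4,suppress=True)
c=lambda x,y:ray('wrist',170+x/4,50+y/4,ld('C')); d=lambda x,y:ray('wrist',230+(x-400)/4,50+y/4,ld('D'))
F=tri(c(156,95),d(590,77)); N=tri(c(150,248),d(585,228)); print(F,N,np.linalg.norm(F[0]-N[0]))
for r in (c(156,95),d(590,77),c(150,248),d(585,228)): print(atz(r,.115))
v=F[0]-N[0]; print('yaw',np.arctan2(v[1],v[0]),'mid',(F[0]+N[0])/2)
cr=lambda q:(projt(q)-[230,190])*4+[400,300]
for n,q in {'pin+x':(.011,-.0013,.045),'pin-x':(-.015,-.0013,.045),'tipL+x':(.008,-.0188,.094),'tipR+x':(.008,.0162,.094),'tipL out+x':(.008,-.0238,.094),'hndl+x top':(.011,-.011,-.021),'tipL 4mm':(.012,-.0188,.094)}.items(): print(n,cr(q))
E
```

```text
(array([0.6001, 0.2119, 0.1126]), np.float64(0.0002539278187925291)) (array([0.5664, 0.2245, 0.116 ]), np.float64(0.00013359275828435081)) 0.03610982158712662
[0.5999 0.2115 0.115 ]
[0.5995 0.2121 0.115 ]
[0.5664 0.2247 0.115 ]
[0.5666 0.2244 0.115 ]
yaw -0.35601740636567125 mid [0.5833 0.2182 0.1143]
pin+x [590.339  412.8514]
pin-x [590.6889 568.4692]
tipL+x [499.2508 346.9022]
tipR+x [684.6315 346.8769]
tipL out+x [472.9204 346.9378]
hndl+x top [493.7688 609.7093]
tipL 4mm [498.8196 326.3849]
```

The tab measures 36.1 mm long with its top at z 0.114 (text: 36 mm, 0.115). The clamp's pin and tips project where a clamp held upright at the stop should be. I move above the tab.

Run:
```python
from h import *
go([.5846,.2163,.228],-.335)
```

```text
cm frac [ 0.1994 -0.0019  0.0904] dist 0.10945415665447013 roll 0.0031 h -0.32512908606282587
```

{"api": "servo_tool", "payload": {
  "targets": [
    {"hand":1,"x":0.03,"y":0,"z":0,"roll":0.003},
    {"hand":1,"x":0.08,"y":-0.001,"z":0,"roll":0.003},
    {"hand":1,"x":0.13,"y":-0.002,"z":0,"roll":0.003},
    {"hand":1,"x":0.18,"y":-0.002,"z":0,"roll":0.003},
    {"hand":1,"x":0.199,"y":-0.002,"z":0.01,"roll":0.003},
    {"hand":1,"x":0.199,"y":-0.002,"z":0.04,"roll":0.003},
    {"hand":1,"x":0.199,"y":-0.002,"z":0.07,"roll":0.003},
    {"hand":1,"x":0.199,"y":-0.002,"z":0.09,"roll":0.003},
    {"hand":1,"x":0.199,"y":-0.002,"z":0.09,"roll":0.003},
    {"hand":1,"x":0.199,"y":-0.002,"z":0.09,"roll":0.003}
  ]
}}

```text
time: 6.97
tool_pos: [0.5839, 0.2174, 0.2273]
tcp_rot: [3.097, -0.522, -0.003]
wrist_force: [0.1, 0.3, -1.0]
width: 0.309
grip_force: 35.1
```

Run:
```python
from h import *
np.set_printoptions(precision=4,suppress=True)
w=shot('wrist','E'); s=shot('side','E_s'); print(bot.read_state()['width'])
def z(im,x,y,w,h): return cv2.resize(im[y:y+h,x:x+w],(400,300),interpolation=cv2.INTER_CUBIC)
cv2.imwrite('pics/E2.png',np.hstack([z(w,210,150,140,105),z(s,210,100,120,90)]))
p,r=ld('E')
for q in ([.5997,.2118,.115],[.5665,.2245,.115],[.5831,.2182,.115],[.652,.192,.103]): print((projt(r.inv().apply(np.array(q)-p))-[210,150])/140*400)
go([.5846,.2163,.186],-.335)
```

```text
6.9667 [0.5839 0.2174 0.2273] [ 3.0969 -0.5216 -0.0031] [ 0.1375  0.3128 -1.0402]
7.0167 [0.5846 0.2177 0.2285] [ 3.098  -0.5215 -0.    ] [-0.2245 -0.0562 -1.0301]
0.31134672049237605
[198.9804  99.8591]
[195.1197 219.2864]
[196.8466 160.7388]
[ 204.4669 -100.867 ]
cm frac [0.0003 0.0035 0.0865] dist 0.04328814950723063 roll 0.0005 h -0.33342233939754323
```

View pics/E2.png

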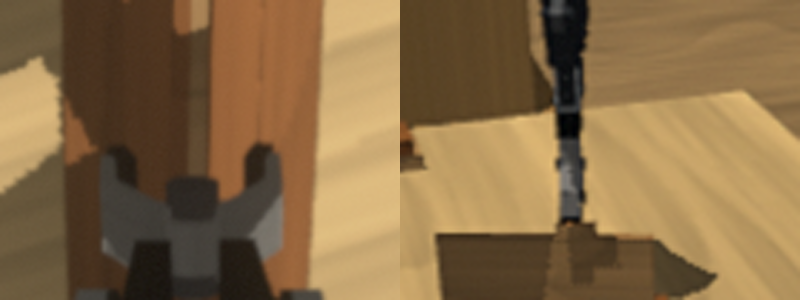

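The wrist view shows the clamp centre at column 192.5 against the strip at 199, and the planned +1.75 mm tool y corrects that. The side view shows the tips at (570,220), directly above the tab. I check the side column numerically.

Run:
```python
from h import *
i=camera_info('side'); K=np.array([[i['fx'],0,i['cx']],[0,i['fy'],i['cy']],[0,0,1]])
def ps(q): c=K@R.from_rotvec(i['orientation']).inv().apply(np.array(q)-i['eye']); return ((c[:2]/c[2])-[210,100])*400/120+[400,0]
for n,q in dict(tab=[.5831,.2182,.115],tabL=[.566,.224,.115],tabR=[.600,.212,.115],over=[.5831,.2182,.135],pivot=[.5831,.2182,.183]).items(): print(n,ps(q))
p,r=ld('E_s')
for t in ([-.002,-.0013,.094],[-.012,.0162,.094],[.008,.0162,.094]): print(p+r.apply(t),ps(p+r.apply(t)))
```

```text
tab [572.43624145 223.23945269]
tabL [552.51011857 223.20416118]
tabR [592.28900513 223.47730478]
over [571.42215782 202.74573761]
pivot [568.91780107 152.13494741]
[0.58311939 0.21962577 0.13451569] [571.1014941  202.64151589]
[0.56794135 0.2063639  0.13451648] [557.83921016 210.48386811]
[0.58683923 0.19981636 0.13451609] [580.35749282 210.57153981]
```

Run:
```python
from h import *
np.set_printoptions(linewidth=200)
e=cv2.imread('pics/E_s.png').max(2); a=cv2.imread('pics/side0.png').max(2)
print('cols',range(252,272)); 
for y in range(150,176): print(y,e[y,252:272],a[y,256:272:3])
cr=lambda z,x,y:(projt([x,y,z])-[210,150])/140*400
for z in (.094,.1,.104): print(z,cr(z,.008,-.0188),cr(z,.008,.0162))
```

```text
cols range(252, 272)
150 [212 215 219 219 172 103 108 126 120  89  68  58  50 114 188 205 199 197 195 193] [221 216 202 213 204 199]
151 [208 213 216 219 197 155 128 125 106  77  65  62  72 152 201 206 200 196 195 195] [221 217 204 210 206 200]
152 [207 210 215 219 220 191 145 126 124  95  67  63  71 174 211 209 203 198 195 195] [221 218 207 205 210 202]
153 [206 209 214 217 219 192 144 125 126  94  65  61  67 170 206 208 205 200 196 195] [221 219 210 200 213 202]
154 [206 209 214 218 220 191 144 124 125  94  67  60  68 167 202 205 205 202 198 195] [222 220 212 198 212 201]
155 [204 207 210 215 220 192 144 125 125 103  75  58  68 170 201 202 204 205 201 196] [221 221 213 203 211 202]
156 [203 204 207 213 219 192 140 117 121 120  97  63  62 163 198 199 202 204 203 199] [221 221 214 204 207 206]
157 [203 203 205 211 220 185 119  82  93 102 102  66  35 124 185 197 200 203 204 201] [222 221 216 206 206 209]
158 [202 203 202 210 217 177 109  70  75  85  85  59  26  91 178 199 200 202 204 203] [220 221 218 208 205 210]
159 [198 201 201 205 213 179 115  81  82  84  83  62  31  90 179 202 19
[... 1296 characters left out ...]
9 105 103 102  86  79  77  76  75  74  75  74  68  69  68  63] [128 104 105  99 125 141]
172 [77 76 75 81 96 92 97 91 79 77 77 77 77 78 78 79 78 76 75 70] [105  94 100  98 107  99]
173 [ 80  79  80  97 106 106 105 105  91  80  80  81  80  79  81  82  82  80  80  75] [108 109 109 109 109  99]
174 [ 82  82  82  99 107 107 108 108  91  80  81  82  80  82  81  81  81  80  78  74] [110 111 111 111 110 100]
175 [ 81  80  80  99 106 106 106 108  95  82  80  80  80  80  80  80  79  74  73  72] [110 110 110 110 106  98]
0.094 [128.03801413 147.7805965 ] [260.45293969 147.76266058]
0.1 [129.66257468 141.9390462 ] [259.03811212 141.91893203]
0.104 [130.70583348 138.1918049 ] [258.12957216 138.17042253]
```

The side and wrist views put the tips 0.094–0.100 below the TCP. A TCP height of 0.188 leaves them 21–27 mm below the tab top, well inside 12–45. I correct sideways first, then descend slowly.

{"api": "servo_tool", "payload": {
  "targets": [
    {"hand":1,"x":0,"y":0.0035,"z":0,"roll":0},
    {"hand":1,"x":0,"y":0.0035,"z":0,"roll":0},
    {"hand":1,"x":0,"y":0.0035,"z":0.01,"roll":0},
    {"hand":1,"x":0,"y":0.0035,"z":0.02,"roll":0},
    {"hand":1,"x":0,"y":0.0035,"z":0.03,"roll":0},
    {"hand":1,"x":0,"y":0.0035,"z":0.04,"roll":0}
  ]
}}

```text
time: 7.57
tool_pos: [0.5838, 0.2162, 0.2075]
tcp_rot: [3.098, -0.521, -0.001]
wrist_force: [0.0, -0.1, -2.1]
width: 0.31
grip_force: 35.1
```

{"api": "servo_tool", "payload": {
  "targets": [
    {"hand":1,"x":0,"y":0,"z":0.01,"roll":0},
    {"hand":1,"x":0,"y":0,"z":0.02,"roll":0},
    {"hand":1,"x":0,"y":0,"z":0.03,"roll":0},
    {"hand":1,"x":0,"y":0,"z":0.04,"roll":0},
    {"hand":1,"x":0,"y":0,"z":0.04,"roll":0},
    {"hand":1,"x":0,"y":0,"z":0.04,"roll":0},
    {"hand":1,"x":0,"y":0,"z":0.04,"roll":0},
    {"hand":1,"x":0,"y":0,"z":0.04,"roll":0}
  ]
}}

```text
time: 8.23
tool_pos: [0.5844, 0.2164, 0.1888]
tcp_rot: [-3.098, 0.521, -0.001]
wrist_force: [-0.0, 0.1, -0.8]
width: 0.314
grip_force: 35.1
```

Run:
```python
from h import *
np.set_printoptions(linewidth=200,precision=4,suppress=True)
shot('wrist','F'); shot('side','F_s'); s=bot.read_state(); print(s['width'],s['grip_force'],s['wrist_force'],s['torque'])
p,r=pose(); t=np.array([.5831,.2182,.115])
for z in (.094,.1005): print(R.from_euler('z',-.335).inv().apply(p+r.apply([-.002,-.0013,z])-t))
w=cv2.imread('pics/F.png').max(2)
f=cv2.imread('pics/F_s.png').max(2)
for y in range(164,184): print(y,f[y,252:272])
for y in range(180,216,4): print(y,w[y,236:316:2])
```

```text
8.2333 [0.5844 0.2164 0.1888] [-3.0977  0.5211 -0.0012] [-0.0023  0.1452 -0.8409]
8.2833 [0.5844 0.2163 0.1888] [-3.0976  0.5212 -0.0013] [-0.15   -0.9159 -0.9366]
0.31101550655167726 35.069260597229004 [-0.0575  0.2275 -0.4695] [-0.0504 -0.0072  0.0346]
[-0.0001  0.     -0.0202]
[-0.0001  0.     -0.0267]
164 [197 197 197 200 207 188 158 136 126  95  68  67  55  96 187 212 207 208 210 208]
165 [196 197 196 199 204 202 169 138 126 102  75  66  64 123 193 207 201 204 209 209]
166 [195 197 196 196 190 166 145 131 128 126  94  67  63 112 154 159 162 195 211 212]
167 [198 197 197 197 156 100  98 122 127 129 105  76  64  68  73  74 121 191 213 214]
168 [202 200 201 200 154  97 103 122 124 128 126  95  70  73  73  72 121 196 218 216]
169 [186 185 185 184 151 102 104 106 104 112 117  90  68  73  75  73  95 178 206 204]
170 [ 91  91  90  91  79  77  87  79  76  75  79  69  62  72  76  72  69 111 128 127]
171 [67 67 67 68 71 76 82 82 84 84 83 71 64 71 74 75 68 68 66 68]
172 [75 76 76 76 77 82 85 85 85 84 84 83 74 75 79 79 78 77 74 68]
173 [81 81 80 80 81 98 93 84 84 84 84 85 72 76 81 82 82 81 
[... 1600 characters left out ...]
165 163 158 160 166 160 161 164 167]
200 [110  78  75  72  70  72  68  66  64  73  77  78  78  79  80  78  76  76  76  83  91  91  92  80  76  80 125 156 160 162 162 129  90  95 108 158 160 160 165 164]
204 [151 125  81  68  70  69  56  43  37  38  50  74  78  79  79  79  76  77  76  81  91  92  90  88 140 156 160 158 159 152  81  46  47  51  71  91 138 161 163 155]
208 [150 150 138  82  70  70  69  56  37  38  38  71  78  79  79  76  76  77  75  83  93  93  92  90 148 156 158 156 159 146  61  47  46  57  74  76 122 158 157 154]
212 [149 148 136 102  70  68  66  60  41  36  37  63  77  79  78  77  71  61  54  54  53  54  56  63 104 141 158 156 158 145  60  45  50  65  73  73 104 150 153 152]
```

The strip's centre is at column 277.7 and the midpoint between the pads is at 276.5, so the clamp is centred to about 1 mm. There are no contact forces and the depth is 20–27 mm. I hand it in.

```bash
python3 -c "
from workcell import ticket
print(ticket.finish_job())"
```

```text
the job is handed in; nothing more can be done
None
```

I handed the job in at about 8.3 s with the large clamp held wide open around the middle of the tab. By my measurements its jaw tips are 20–27 mm below the tab's top and centred to about 1 mm, with no sign of touching the panel, but the hand-in gave no verdict.

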